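# Hold the spread snap ring at the axle groove of the coffee mill

## Task

The coffee mill is being put back together after cleaning. First push its open hopper hatch down until it clicks shut on its catch, so that nothing can fall in; then take the circlip pliers from the cutlery tray, squeeze the handles fully to spread the snap ring on their tips, and lower the ring, kept level, over the upright axle stub until it lies level with the groove. Finish there holding: do not let go, but keep the pliers in the gripper with the ring spread around the groove, touching the stub lightly at most, the hatch still shut and the egg cup, pepper box and crank left where they are.

Things in the scene. Friction and masses are not known exactly. Their poses are not given: they have to be found in the camera images.
- mill: Wooden box coffee mill, fixed on the table: plinth 164 x 164 mm, box 110 mm high, on it a steel hopper drum 144 mm in diameter with its flat top 140 mm above the table; a vertical steel axle stub 20 mm thick stands in the drum's middle. Origin: on the stub's axis at table height; z up; -x points from the axle to the hatch and the small drawer knob.
- groove (a point): Centre of the axle stub's groove, on the axis, 26 mm above the drum's top, 166 mm above the table. The groove is 10 mm high and 16 mm in diameter; the stub is 20 mm in diameter below and above it. Axes as the mill.
- stub_top (a point): Top end of the axle stub, on the axis, 41 mm above the drum's top and 15 mm above the groove's middle; its last 3 mm are chamfered from 20 to 14 mm in diameter.
- hatch_hinge (a point): Middle of the hatch's hinge line, 26 mm from the stub's axis on the mill's -x side, 2 mm above the drum's top; the line runs along the mill's y. The brass flap is 52 mm wide, 3 mm thick and reaches 42 mm from the hinge towards the mill's -x; a tab 20 mm wide reaches 56 mm.
- hatch_tab (a point): Middle of the upper face of the hatch's thumb tab, at the end farthest from the axle, 47 mm from the hinge line.
- hatch (a joint): Angle of the hopper hatch (rad): 0 = shut flat on the drum, seated on its ball catch against a stop; grows as the tab end rises; starts 0.5 to 0.95. It stays where left above about 0.45; nearer to shut a weak spring lifts it again until the catch clicks in the last 0.1 rad. Pushing past it takes about 3 N at the tab, more nearer the hinge.
- pliers: Circlip pliers for outside rings, 155 mm long, 0.17 kg, lying level across the tray's front and first cross wall, a snap ring fast on the tips. Origin: the pivot, at half the handles' height, at the start 51.5 mm above the table; +x from the handles to the nose, z up. At the nose's end, 45 mm ahead of the pivot, two 4 mm tips bend down; the ring hangs level 30 mm below the handles' plane.
- grip (a point): Where to grip, fingers closing across the pliers: midway between the red handles at half height, 46 mm behind the pivot; axes as the pliers. The handles run from 24 to 86 mm behind the pivot, 7 mm thick, 13 mm high; over their outer faces they measure 49 mm here and 70 mm at the ends; squeezed fully 23 mm, faces parallel.
- ring_centre (a point): Centre of the spread ring's opening, 47 mm ahead of the pivot on the midline, 30 mm below the handles' plane; fixed to the pivot. Snap ring of round steel wire 3 mm thick: unspread 18.5 mm inside, centred 58 mm ahead of the pivot; spread fully, a shaft up to 24 mm thick passes here. Its gap with the two eyes faces the pivot.
- squeeze (a joint): Swing of one handle, the other mirrors it (rad): 0 = handles apart, ring closed; 0.264 = at the stop, ring fully spread. A spring opens the pliers: squeezing takes about 5 N at first and 11 N at the stop. As the handles swing about the pivot, the pliers creep forward (+x) in the fingers by about 3 mm; held by the handles, the nose sags about 1 mm.
- tray: White plastic cutlery tray, fixed, 300 (x) x 240 (y) x 45 mm high, walls 4 mm thick; a grey sliding compartment rides on its rear half, up to 69 mm high. Origin: centre of its underside; its front is at -x. The cross wall under the pliers' pivot is 74 mm in front of the centre, the front wall 148 mm; the compartment between (room for the fingers) is 70 mm long, 232 mm wide and empty.
- egg_cup: White ceramic egg cup, 50 mm across, 66 mm high, empty. A bystander. Origin under its centre.
- pepper_box: Wooden pepper box with swivel lid, 70 x 70 x 65 mm. A bystander.
- crank: The mill's crank, a flat steel arm 150 mm long with a wooden knob, lying on the table. A bystander.
There are look-alikes about, which are no part of the job. What is shaped like the pliers but yellow is not meant.

How it is judged:
On the way, in this order (a step that is already met when the one before it is completed fails the run):
1. the hatch is pushed shut and seated on its catch (value of joint hatch below 0.03 rad), for 0.3 s.
2. the pliers are lifted out of the tray in the gripper (height (world z) of pliers above 0.1 m and contact force between the fingers and pliers above 1 N), for 0.1 s.
3. the ring, spread, is over the stub's top end (value of joint squeeze above 0.2 rad and horizontal distance between ring_centre and stub_top below 0.008 m and z of ring_centre in the frame of stub_top above -0.001 m).
At the end, for the whole second after the job is handed in: Hatch seated (< 0.03 rad). Gripper holds the pliers still and squeezed (> 0.2 rad, finger force > 3 N), tilted < 0.12 rad; the spread ring surrounds the stub (centre within 5 mm of the axis), level with the groove (within 4 mm), pressing on the mill with < 5 N (value of joint hatch below 0.03 rad and value of joint squeeze above 0.2 rad and horizontal distance between ring_centre and groove below 0.005 m and z of ring_centre in the frame of groove between -0.004 and 0.004 m and angle between pliers's own z axis and vertical below 0.12 rad and contact force between the fingers and pliers above 3 N and contact force between pliers and mill below 5 N and linear speed of pliers below 0.02 m/s); the arm keeps its last pose, push and grip.
It fails at once if the pliers or their ring are pressed hard on the mill (over 20 N) (contact force between pliers and mill above 20 N).
It fails at once if the pliers are dropped (height (world z) of pliers below 0.035 m).
It fails at once if the egg cup, pepper box or crank is moved by over 3 cm (distance of any of egg_cup, pepper_box, crank from where it was at the start of the episode above 0.03 m).
It also fails if it takes over 48 s, if anything falls off the work surface, if the arm or the gripper's body presses on something with over 40 N, if the wrist force passes 120 N, or if a joint passes its speed limit or range.

## Robot

A 6-joint arm with a two-finger parallel gripper is mounted at the origin on the work surface. World frame = base frame: x ahead of the robot, y to its left, z up, the work surface at z = 0. Lengths are in m, angles in rad, forces in N, time in s.
With the tool pointing down it reaches from about 0.375 to 0.975 m from the base axis. Payload 3.8 kg.
Tool frame: the origin (TCP) lies midway between the tips of the shut fingers; the grasp point (between the pads) lies 19 mm behind it (bot.grip_point_offset is the z of the grasp point in the tool frame, in m); z points along the fingers, y is the line along which they close (so a half turn about z gives the same grasp; the last joint's range is limited). The gripper opens to 85 mm and grips with 20 to 120 N. Pads are 22 mm wide; open, the fingers measure 114 mm over their backs; the gripper's body (76 mm by 85 mm) begins 54 mm behind the grasp point. The pads swing forward as they close: fully open they stand 13 mm farther back than shut.
Start: joints at [1.299, 0.264, 1.604, -0, 1.274, -0.037], TCP at [0.157, 0.656, 0.231] pointing down, gripper open.
Joint ranges: [-2.63, 2.63], [-0.94, 2.18], [0.31, 2.57], [-1.31, 4.45], [0, 2.66], [-2.55, 2.55]. Speed limits (rad/s): [2.57, 2.57, 3.14, 3.14, 3.14, 3.14].

## Interface

Orientations are given as a rotation vector (axis times angle).
In Python, from workcell import sensors, optics, order, bot gives the robot as it stands.
- The arm moves only by the tool play_rows, never from a script. Its argument "commands" is a list of rows, each a list of 6 numbers: the shift along the tool's x, y, z in cm, then the turn, a rotation vector about the tool's x, y, z in rad. In form: [[dx, dy, dz, wx, wy, wz], ...]. A call has 1 to 5 rows; each row shifts and turns the commanded pose from where the row before left it, along the tool's axes as they then stand; what a row does not reach is not made up. A row lasts 1/12 s, in which the tool goes at most 41.7 mm and 7.16 degrees, less where a joint would pass 70% of its speed; a pose out of reach is approached as far as the arm can. A call with a gripper value outside its range is refused whole. "grip" is the closure, from 0 (fully open) to 1 (shut), set as the call begins (left out, the last holds). The fingers move at their own pace and stop on an object; "force" is the grip in N (left out, the last holds). Time passes only in rows, so rows that do not move let the fingers close. It gives the time, the measured TCP pose, the force, the opening and the grip force at its end, in the units of the state.
- sensors.read_state(): the state, without advancing time (a new reading comes with each control period).
- optics.read_camera(name): name is "side" or "top"; returns the picture (384x512x3 uint8, red, green, blue); there is no depth.
- optics.camera_info(name): a dict with "mtx" (3x3 intrinsics, pixels), "R" (3x3) and "t" (3): a world point X has camera coordinates R X + t. Camera axes: x right, y down, z forward; pixel columns grow to the right and rows downward; lengths in m; the calibration is good to about 2 mm. A picture is of the moment at which its call begins. camera_info takes no time and is no camera call.
- order.finish_job(): hands the job in; it is judged then, once.
The state is a dict: "time": time; "q": joint angles; "joint_vel": joint speeds; "joint_torque": joint torques, N m; "tool_pos": TCP position; "tcp_rot": TCP orientation; "wrist_force": force on the tool from outside, world axes, zero at the start; "torque": the same for the moment, N m; "width": opening from 0.0 (shut) to 1.0 (fully open); "grip_force": force on a finger pad.
Only numpy, scipy, OpenCV 4.12 (cv2) and the standard library are available. Lean on these libraries where they do the work, as an engineer would, in place of code of your own. Each camera call takes 0.05 s, during which the arm holds its last target. There are 200 camera calls.

## Working session

There is one attempt and no reset: what is moved stays moved. The work goes in short steps, Python scripts to look and compute and a tool call to move; the robot and the scene stay as the last step left them, time stands still between calls to the robot, and variables do not carry over. Pictures are saved under pics/ and viewed, at most 10 in all, crops included, and the job is handed in when it is done.

Besides the shell and the picture viewer there is one more tool, called after "Request:" by a JSON object that holds its "api" and its "payload". play_rows: Moves the arm, as the interface text tells. Its arguments: {"type":"object","properties":{"commands":{"type":"array","items":{"type":"array","items":{"type":"number"}}},"grip":{"type":"number"},"force":{"type":"number"}},"required":["commands"]}

```bash
mkdir -p pics
python3 - <<'E'
from workcell import sensors, optics, bot
import cv2,numpy as np
for n in("side","top"):
    im=optics.read_camera(n); cv2.imwrite(f"pics/{n}0.png",cv2.resize(im[:,:,::-1],None,fx=1.5625,fy=1.5625,interpolation=cv2.INTER_CUBIC)); cv2.imwrite(f"{n}_raw.png",im[:,:,::-1])
    c=optics.camera_info(n); print(n,np.round(c["mtx"],1).tolist(),np.round(c["R"],4).tolist(),np.round(c["t"],4).tolist(), np.round(-np.array(c["R"]).T@c["t"],3))
s=sensors.read_state(); print(s,bot.grip_point_offset)
E
```

```text
side [[453.7, 0.0, 257.4], [0.0, 453.7, 186.9], [0.0, 0.0, 1.0]] [[0.99, -0.1411, 0.0024], [-0.0952, -0.6804, -0.7267], [0.1042, 0.7192, -0.687]] [-0.4831, 0.1144, 1.1017] [ 0.374 -0.783  0.841]
top [[366.3, 0.0, 254.6], [0.0, 366.3, 192.1], [0.0, 0.0, 1.0]] [[-0.0081, -0.9998, -0.0173], [-0.9977, 0.0093, -0.0667], [0.0669, 0.0167, -0.9976]] [0.0, 0.5307, 1.0255] [ 0.461 -0.022  1.058]
{'time': 0.1, 'q': array([ 1.29907909e+00,  2.64719169e-01,  1.60528250e+00, -7.96960214e-06,
        1.27368434e+00, -3.68862496e-02]), 'joint_vel': array([ 0.00079322, -0.00181291, -0.00234315,  0.00184371, -0.0018741 ,
       -0.0001976 ]), 'joint_torque': array([ 4.80572926e-04, -5.16707897e+01, -3.68591380e+01, -3.97516362e-05,
        6.42513696e-03,  5.22035236e-06]), 'tool_pos': array([0.15687142, 0.65582161, 0.23003431]), 'tcp_rot': array([-0.367984  , -3.11964862,  0.00325068]), 'wrist_force': array([-0.75739756, -0.29065068, -0.69144228]), 'torque': array([-0.08907446,  0.04539541, -0.00587363]), 'grip_force': 0.0, 'width': 1.0017561661134182} -0.0187
```

View pics/side0.png

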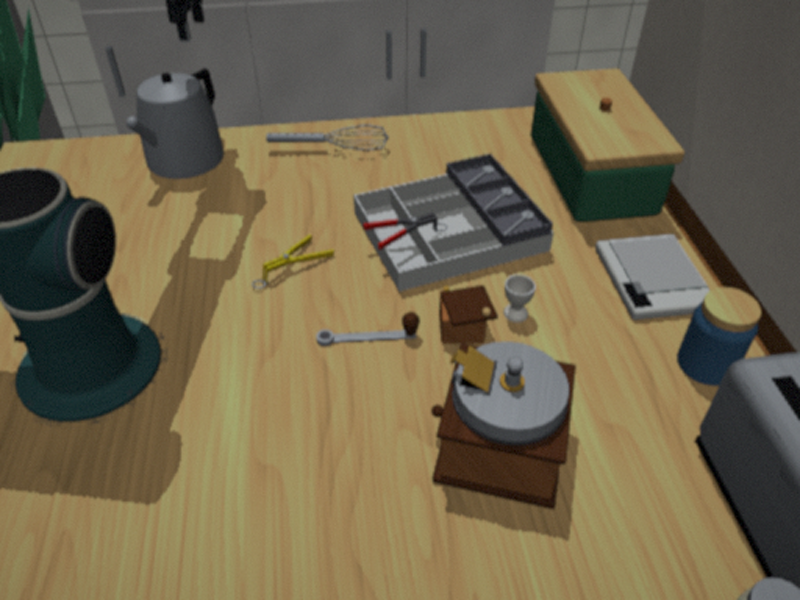

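View pics/top0.png

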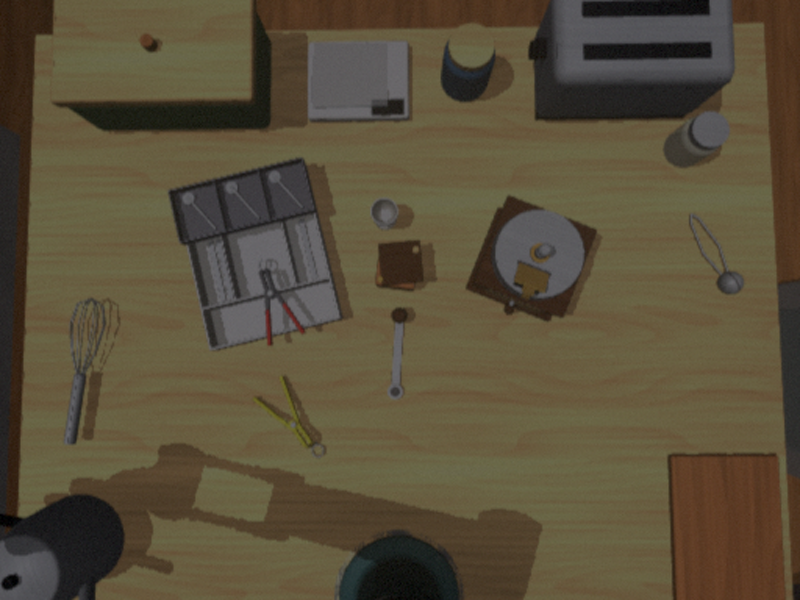

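Two tools could be taken for the pliers: the red-handled one across the tray (top 270,290; side 405,228) and the yellow one on the table (top 292,425; side 290,258). I choose the red one. The mill is at top (540,255) with the hatch at (532,278). Next I enlarge both.

Run:
```python
import cv2,numpy as np
t=cv2.imread("top_raw.png");s=cv2.imread("side_raw.png")
def crop(im,x,y,w,h,f): return cv2.convertScaleAbs(cv2.resize(im[y:y+h,x:x+w],None,fx=f,fy=f,interpolation=cv2.INTER_CUBIC),alpha=1.5)
# top crops: pliers x 120..220 y 95..225 ; mill 295..385,y 120..210
cv2.imwrite("pics/topc.png",np.hstack([crop(t,145,155,65,75,6),crop(t,298,125,66,75,6)]))
cv2.imwrite("pics/sidec.png",np.hstack([crop(s,225,120,66,75,6),crop(s,277,212,66,75,6)]))
```

```text
(no output)
```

View pics/topc.png

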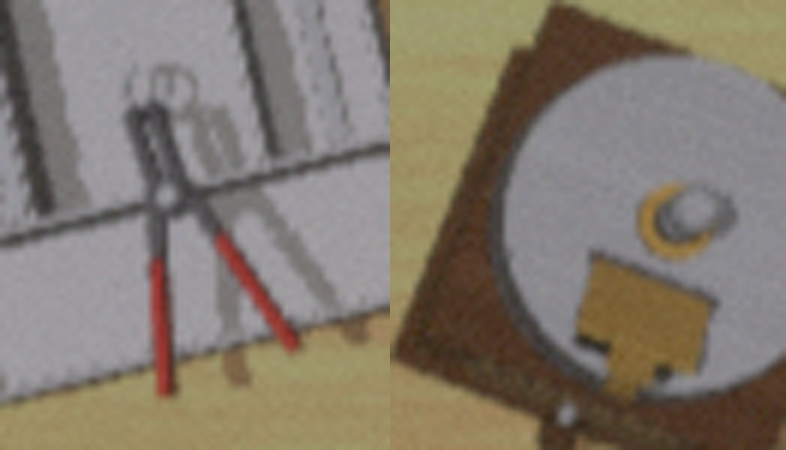

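View pics/sidec.png

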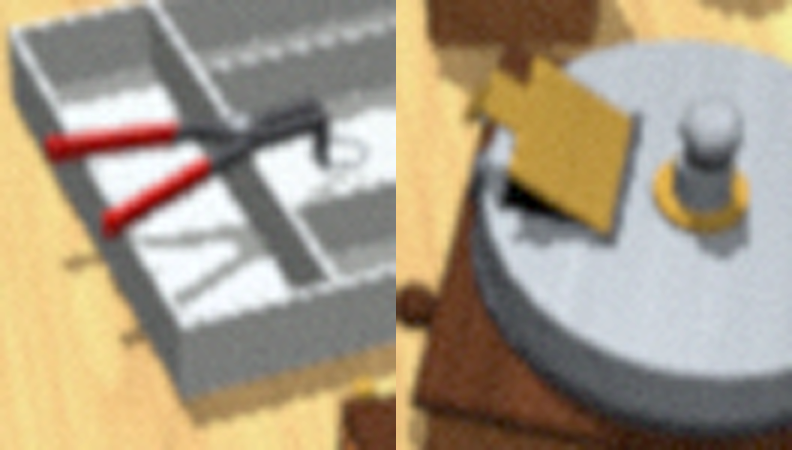

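Both crops confirm the red pliers. Top view: pivot (167,195), handle ends (165,392) and (293,345). Side view: pivot (238,130), ends (55,147) and (113,220), ring at (345,150). For the mill, the stub top is at top (697,203) and side (711,105), and the hatch is raised.

```bash
cat > h.py <<'E'
import numpy as np
from workcell import optics
C={n:optics.camera_info(n) for n in("side","top")}
for c in C.values():
    for k in c: c[k]=np.array(c[k],float)
def ray(n,p):
    c=C[n]; d=c["R"].T@np.linalg.inv(c["mtx"])@[p[0],p[1],1]; return -c["R"].T@c["t"],d/np.linalg.norm(d)
def onz(n,p,z): o,d=ray(n,p); return o+d*(z-o[2])/d[2]
def tri(a,b):
    A=np.zeros((3,3));y=np.zeros(3);R=[ray("top",a),ray("side",b)]
    for o,d in R: P=np.eye(3)-np.outer(d,d);A+=P;y+=P@o
    X=np.linalg.solve(A,y); return X,[np.linalg.norm((np.eye(3)-np.outer(d,d))@(X-o)) for o,d in R][0]
def proj(n,X): c=C[n]; v=c["mtx"]@(c["R"]@np.array(X)+c["t"]); return v[:2]/v[2]
def cp(u,v,x,y,f=6): return ((u+.5)/f-.5+x,(v+.5)/f-.5+y)
E
python3 - <<'E'
from h import *
np.set_printoptions(precision=4,suppress=True)
T=lambda u,v:cp(u,v,145,155);S=lambda u,v:cp(u,v,225,120)
M=lambda u,v:cp(u-390,v,298,125);N=lambda u,v:cp(u-396,v,277,212)
for n,a,b,z in [("pivot",T(167,195),S(238,130),.056),("hL",T(165,390),S(55,147),.0515),("hR",T(292,343),S(113,220),.0515),("fL",T(157,262),S(176,131),.0515),("fR",T(222,238),S(208,163),.0515),("ring",T(173,88),S(345,150),.0215),
 ("stub",M(697,203),N(711,105),.181),("collar",M(675,222),N(702,193),.141),("knob",M(567,412),N(415,305),.1),
 ("hingeA",M(593,253),N(635,115),.142),("hingeB",M(717,300),N(610,235),.142),("tabend",M(620,390),N(485,93),.16),("flapA",M(578,338),N(537,60),.16),("flapB",M(697,372),N(512,175),.16)]:
    print(n,*tri(a,b),"top@z",onz("top",a,z),"side@z",onz("side",b,z))
E
```

```text
pivot [0.5415 0.2212 0.0565] 0.002535104961932006 top@z [0.544  0.2211 0.056 ] side@z [0.539 0.222 0.056]
hL [0.4536 0.2217 0.0554] 0.001053739793069624 top@z [0.4547 0.2225 0.0515] side@z [0.453  0.2268 0.0515]
hR [0.4743 0.1633 0.0567] 0.001381402896119336 top@z [0.4757 0.1641 0.0515] side@z [0.4735 0.1698 0.0515]
fL [0.5117 0.2258 0.0555] 0.001569384860016327 top@z [0.5135 0.2266 0.0515] side@z [0.5108 0.2311 0.0515]
fR [0.5223 0.1951 0.0593] 0.0014734969813698037 top@z [0.5243 0.1966 0.0515] side@z [0.5223 0.205  0.0515]
ring [0.5935 0.2234 0.0374] 0.002398017330102252 top@z [0.598  0.2269 0.0215] side@z [0.5954 0.2433 0.0215]
stub [ 0.5954 -0.2327  0.1865] 0.0024576296667918242 top@z [ 0.5988 -0.2345  0.181 ] side@z [ 0.5947 -0.228   0.181 ]
collar [ 0.5956 -0.2339  0.1439] 0.0011329232936006426 top@z [ 0.5971 -0.2348  0.141 ] side@z [ 0.5953 -0.2316  0.141 ]
knob [ 0.5152 -0.2021  0.0576] 0.007802057407470508 top@z [ 0.5203 -0.1955  0.1   ] side@z [ 0.5002 -0.2331  0.1   ]
hingeA [ 0.5819 -0.1991  0.1456] 0.0018700618068137637 top@z [ 0.5843 -0.2001  0.142 ] side@z [ 0.5811 -0.1961  0.142 ]
hingeB [ 0.5614 -0.2495  0.1474] 0.001948998866392036 top@z [ 0.564  -0.2513  0.142 ] side@z [ 0.5609 -0.2453  0.142 ]
tabend [ 0.5253 -0.2042  0.171 ] 0.0007026034427708575 top@z [ 0.5254 -0.2064  0.16  ] side@z [ 0.5285 -0.1948  0.16  ]
flapA [ 0.5467 -0.1886  0.1667] 0.00039398387271167743 top@z [ 0.5469 -0.1897  0.16  ] side@z [ 0.5488 -0.1827  0.16  ]
flapB [ 0.5304 -0.236   0.1665] 0.0015853303458504564 top@z [ 0.5325 -0.2379  0.16  ] side@z [ 0.5303 -0.2307  0.16  ]
```

Request:
{"api": "play_rows", "payload": {"commands": [[-2.25, -3.0, 0, 0, 0, 0], [-2.25, -3.0, 0, 0, 0, 0], [-2.25, -3.0, 0, 0, 0, 0], [-2.25, -3.0, 0, 0, 0, 0], [-2.25, -3.0, 0, 0, 0, 0]], "grip": 1, "force": 40}}

```text
time: 0.52
tool_pos: [0.2317, 0.4825, 0.2305]
tcp_rot: [-0.367, -3.12, 0.002]
wrist_force: [1.7, -0.3, -0.1]
width: 0.3
grip_force: 0.0
```

Request:
{"api": "play_rows", "payload": {"commands": [[-2.25, -3.0, 0, 0, 0, 0], [-2.25, -3.0, 0, 0, 0, 0], [-2.25, -3.0, 0, 0, 0, 0], [-2.25, -3.0, 0, 0, 0, 0], [-2.25, -3.0, 0, 0, 0, 0]]}}

```text
time: 0.93
tool_pos: [0.306, 0.3105, 0.2309]
tcp_rot: [-0.367, -3.12, 0.001]
wrist_force: [1.3, 0.1, 0.2]
width: -0.002
grip_force: 0.0
```

Request:
{"api": "play_rows", "payload": {"commands": [[-2.25, -3.0, 0, 0, 0, 0], [-2.25, -3.0, 0, 0, 0, 0], [-2.25, -3.0, 0, 0, 0, 0], [-2.25, -3.0, 0, 0, 0, 0], [-2.25, -3.0, 0, 0, 0, 0]]}}

```text
time: 1.35
tool_pos: [0.3805, 0.1385, 0.2311]
tcp_rot: [0.368, 3.12, 0.0]
wrist_force: [1.4, 0.4, -0.7]
width: -0.002
grip_force: 0.0
```

Request:
{"api": "play_rows", "payload": {"commands": [[-2.25, -3.0, 0, 0, 0, 0], [-2.25, -3.0, 0, 0, 0, 0], [-2.25, -3.0, 0, 0, 0, 0], [-2.25, -3.0, 0, 0, 0, 0], [-2.25, -3.0, 0, 0, 0, 0]]}}

```text
time: 1.77
tool_pos: [0.4551, -0.0337, 0.231]
tcp_rot: [-0.369, -3.12, -0.0]
wrist_force: [1.4, 0.9, 0.8]
width: -0.003
grip_force: 0.0
```

Request:
{"api": "play_rows", "payload": {"commands": [[-2.25, -3.0, 0, 0, 0, 0], [-2.25, -3.0, 0, 0, 0, 0], [-2.25, -3.0, 0, 0, 0, 0], [-2.25, -3.0, 0, 0, 0, 0], [0, 0, 0, 0, 0, 0]]}}

```text
time: 2.18
tool_pos: [0.5165, -0.175, 0.2308]
tcp_rot: [0.374, 3.118, -0.004]
wrist_force: [0.5, 0.4, 0.9]
width: -0.002
grip_force: 0.0
```

Request:
{"api": "play_rows", "payload": {"commands": [[-2.0, -2.6, 0, 0, 0, 0], [0, 0, 1.5, 0, 0, 0], [0, 0, 1.5, 0, 0, 0], [0, 0, 1.0, 0, 0, 0], [0, 0, 1.0, 0, 0, 0]]}}

```text
time: 2.6
tool_pos: [0.5273, -0.1988, 0.1798]
tcp_rot: [-0.368, -3.118, -0.001]
wrist_force: [-0.6, 0.1, -0.1]
width: -0.002
grip_force: 0.0
```

Request:
{"api": "play_rows", "payload": {"commands": [[0, 0, 0.8, 0, 0, 0], [0, 0, 0.8, 0, 0, 0], [0, 0, 0.7, 0, 0, 0], [0, 0, 0.5, 0, 0, 0], [0, 0, 0.3, 0, 0, 0]]}}

```text
time: 3.02
tool_pos: [0.5277, -0.1989, 0.1501]
tcp_rot: [-0.367, -3.119, -0.001]
wrist_force: [-4.1, 1.5, 7.2]
width: -0.007
grip_force: 3.3
```

Request:
{"api": "play_rows", "payload": {"commands": [[0, 0, 0.2, 0, 0, 0], [0, 0, 0.1, 0, 0, 0], [0, 0, 0, 0, 0, 0]]}}

```text
time: 3.27
tool_pos: [0.5284, -0.1994, 0.1473]
tcp_rot: [0.368, 3.119, -0.0]
wrist_force: [0.1, -0.3, 0.2]
width: 0.002
grip_force: 0.0
```

Request:
{"api": "play_rows", "payload": {"commands": [[0, 0, 0.2, 0, 0, 0], [0, 0, 0.1, 0, 0, 0], [0, 0, 0, 0, 0, 0]]}}

```text
time: 3.52
tool_pos: [0.5284, -0.1995, 0.1441]
tcp_rot: [0.368, 3.119, -0.0]
wrist_force: [0.3, 0.0, 0.0]
width: -0.0
grip_force: 0.0
```

Request:
{"api": "play_rows", "payload": {"commands": [[0, 0, 0.1, 0, 0, 0], [0, 0, 0, 0, 0, 0], [0, 0, 0, 0, 0, 0]]}}

```text
time: 3.77
tool_pos: [0.5284, -0.1995, 0.1435]
tcp_rot: [0.368, 3.119, -0.001]
wrist_force: [-0.4, -0.2, 2.5]
width: -0.0
grip_force: 0.9
```

Request:
{"api": "play_rows", "payload": {"commands": [[0, 0, 0.1, 0, 0, 0], [0, 0, 0, 0, 0, 0], [0, 0, -2, 0, 0, 0], [0, 0, -3, 0, 0, 0], [0, 0, -3, 0, 0, 0]]}}

```text
time: 4.18
tool_pos: [0.5269, -0.1988, 0.2214]
tcp_rot: [-0.367, -3.116, -0.002]
wrist_force: [0.6, -0.7, 0.9]
width: 0.001
grip_force: 0.0
```

Request:
{"api": "play_rows", "payload": {"commands": [[1.0, 3.25, -2, 0, 0, 0], [1.0, 3.25, 0, 0, 0, 0], [1.0, 3.25, 0, 0, 0, 0], [1.0, 3.25, 0, 0, 0, 0], [1.0, 3.25, 0, 0, 0, 0]], "grip": 0}}

```text
time: 4.6
tool_pos: [0.5169, -0.0284, 0.2423]
tcp_rot: [0.369, 3.119, 0.0]
wrist_force: [-0.0, 0.1, -0.3]
width: 0.704
grip_force: 0.0
```

Request:
{"api": "play_rows", "payload": {"commands": [[1.0, 3.25, 0, 0, 0, 0], [1.0, 3.25, 0, 0, 0, 0], [1.0, 3.25, 0, 0, 0, 0], [1.0, 3.25, 0, 0, 0, 0], [1.0, 3.25, 0, 0, 0, 0]]}}

```text
time: 5.02
tool_pos: [0.506, 0.1416, 0.242]
tcp_rot: [0.368, 3.12, -0.0]
wrist_force: [-0.2, -0.9, -0.5]
width: 1.0
grip_force: 0.0
```

Request:
{"api": "play_rows", "payload": {"commands": [[0, 0, 0, 0, 0, -0.111], [0, 0, 0, 0, 0, -0.111], [0, 0, 0, 0, 0, -0.111], [0, 0, 0, 0, 0, -0.111], [0, 0, 0, 0, 0, -0.111]]}}

```text
time: 5.43
tool_pos: [0.5062, 0.1402, 0.2418]
tcp_rot: [0.51, -3.099, 0.0]
wrist_force: [-0.6, 0.1, 0.8]
width: 0.995
grip_force: 0.0
```

```bash
cat >> h.py <<'E'
def goto(xyz,yaw_y=None):
    "tool-axes shift (cm) and turn to world target; yaw_y: angle deg of tool y"
    from workcell import sensors; from scipy.spatial.transform import Rotation as Ro
    s=sensors.read_state(); R=Ro.from_rotvec(s["tcp_rot"]).as_matrix()
    print("pos",np.round(s["tool_pos"],4),"tool_y deg",np.degrees(np.arctan2(R[1,1],R[0,1])).round(2),"q",np.round(s["q"],2),"shift cm",np.round(R.T@(np.array(xyz)-s["tool_pos"])*100,2))
    if yaw_y is not None:
        a=np.radians(yaw_y);y=[np.cos(a),np.sin(a),0];z=[0,0,-1];D=np.c_[np.cross(y,z),y,z]
        print("turn",Ro.from_matrix(R.T@D).as_rotvec().round(3))
E
python3 - <<'E'
from h import *; import cv2
goto([.4995,.2072,.1],108.5)
a=optics.read_camera("side");b=optics.read_camera("top")
c=lambda im,x,y:cv2.convertScaleAbs(cv2.resize(im[y:y+75,x:x+66,::-1],None,fx=6,fy=6,interpolation=cv2.INTER_CUBIC),alpha=1.4)
cv2.imwrite("pics/hatch.png",np.hstack([c(a,277,212),c(b,298,125)]))
E
```

```text
pos [0.5062 0.1402 0.2418] tool_y deg 108.7 q [ 0.22 -0.03  1.91 -0.    1.26 -1.67] shift cm [-1.51  6.56 14.18]
turn [-0.    -0.     0.003]
```

View pics/hatch.png

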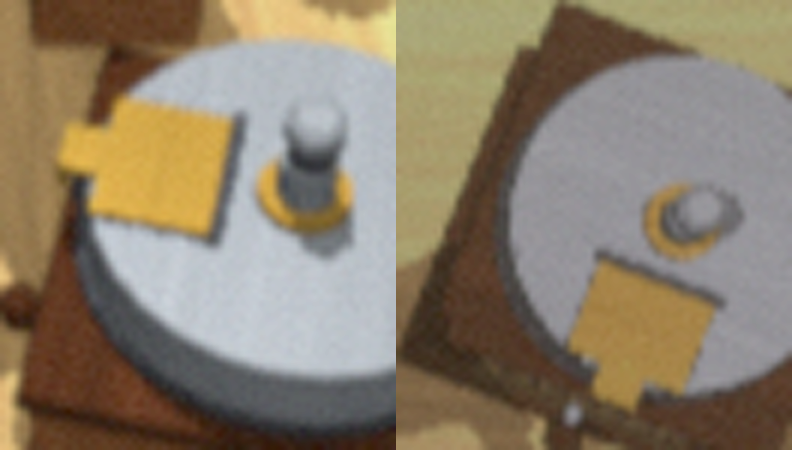

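Side and top views both show the hatch lying flat on the drum, shut (side 165,170; top 640,330). Now I go for the pliers.

Request:
{"api": "play_rows", "payload": {"commands": [[-0.5, 2.2, 0, 0, 0, 0], [-0.5, 2.2, 2, 0, 0, 0], [-0.5, 2.2, 2.5, 0, 0, 0], [0, 0, 3, 0, 0, 0], [0, 0, 3, 0, 0, 0]]}}

```text
time: 5.95
tool_pos: [0.5003, 0.2088, 0.1368]
tcp_rot: [-0.498, 3.1, 0.001]
wrist_force: [0.1, -0.2, -0.3]
width: 0.998
grip_force: 0.0
```

Request:
{"api": "play_rows", "payload": {"commands": [[0, 0, 3, 0, 0, 0], [0, 0, 0, 0, 0, 0]]}}

```text
time: 6.12
tool_pos: [0.4946, 0.2056, 0.1005]
tcp_rot: [0.495, -3.09, 0.004]
wrist_force: [-1.7, -1.2, -1.4]
width: 0.999
grip_force: 0.0
```

Run:
```python
from h import *
goto([.4995,.2072,.031],108.5)
```

```text
pos [0.4946 0.2056 0.1005] tool_y deg 108.19 q [ 0.35  0.13  2.02 -0.    1.   -1.54] shift cm [-0.6  -0.    6.94]
turn [-0.    -0.012 -0.005]
```

Request:
{"api": "play_rows", "payload": {"commands": [[0, 0, 1.0, 0, 0, 0], [0, 0, 1.0, 0, 0, 0], [0, 0, 1.0, 0, 0, 0], [0, 0, 0, 0, 0, 0], [0, 0, 0, 0, 0, 0]]}}

```text
time: 6.53
tool_pos: [0.5002, 0.2073, 0.0776]
tcp_rot: [-0.5, 3.101, 0.0]
wrist_force: [-0.2, 0.6, 0.1]
width: 1.0
grip_force: 0.0
```

Run:
```python
from h import *
goto([.4995,.2072,.031],108.5)
```

```text
pos [0.5002 0.2073 0.0776] tool_y deg 108.31 q [ 0.35  0.16  2.03 -0.    0.95 -1.54] shift cm [0.07 0.01 4.66]
turn [-0.     0.    -0.003]
```

Request:
{"api": "play_rows", "payload": {"commands": [[0, 0, 1.2, 0, 0, 0], [0, 0, 1.2, 0, 0, 0], [0, 0, 1.2, 0, 0, 0], [0, 0, 1.0, 0, 0, 0], [0, 0, 0, 0, 0, 0]]}}

```text
time: 6.95
tool_pos: [0.4974, 0.2064, 0.028]
tcp_rot: [0.5, -3.096, 0.002]
wrist_force: [-1.0, -0.0, 0.1]
width: 1.0
grip_force: 0.0
```

Request:
{"api": "play_rows", "payload": {"commands": [[0, 0, 0, 0, 0, 0], [0, 0, 0, 0, 0, 0], [0, 0, 0, 0, 0, 0], [0, 0, 0, 0, 0, 0], [0, 0, 0, 0, 0, 0]], "grip": 1, "force": 50}}

```text
time: 7.37
tool_pos: [0.5013, 0.2077, 0.0342]
tcp_rot: [-0.501, 3.099, 0.0]
wrist_force: [-4.5, -4.3, 18.1]
width: 0.3
grip_force: 15.2
```

Request:
{"api": "play_rows", "payload": {"commands": [[0, 0, 0, 0, 0, 0], [0, 0, 0, 0, 0, 0], [0, 0, 0, 0, 0, 0], [0, 0, 0, 0, 0, 0], [0, 0, 0, 0, 0, 0]]}}

```text
time: 7.78
tool_pos: [0.5016, 0.2081, 0.0347]
tcp_rot: [-0.5, 3.098, 0.001]
wrist_force: [-4.9, -1.3, 15.2]
width: 0.242
grip_force: 48.3
```

Request:
{"api": "play_rows", "payload": {"commands": [[0, 0, -0.5, 0, 0, 0], [0, 0, -1, 0, 0, 0], [0, 0, -2, 0, 0, 0], [0, 0, -3, 0, 0, 0], [0, 0, -3, 0, 0, 0]]}}

```text
time: 8.2
tool_pos: [0.4986, 0.2069, 0.1265]
tcp_rot: [0.5, -3.099, 0.001]
wrist_force: [1.0, 1.0, -1.5]
width: 0.246
grip_force: 48.8
```

Request:
{"api": "play_rows", "payload": {"commands": [[0, 0, -3, 0, 0, 0], [0, 0, -3, 0, 0, 0], [0, 0, -3, 0, 0, 0], [0, 0, -2, 0, 0, 0], [0, 0, 0, 0, 0, 0]]}}

```text
time: 8.62
tool_pos: [0.503, 0.2085, 0.2429]
tcp_rot: [-0.499, 3.091, 0.003]
wrist_force: [0.9, 0.5, -0.8]
width: 0.244
grip_force: 48.7
```

Run:
```python
from h import *; import cv2
goto([.4995,.2072,.24],108.5)
a=optics.read_camera("side");b=optics.read_camera("top")
print(proj("side",[.5,.207,.23]),proj("top",[.5,.207,.23]))
o=[]
for n,im in(("side",a),("top",b)):
    u,v=proj(n,[.55,.22,.23]).astype(int); x,y=u-33,v-37; print(n,x,y)
    o.append(cv2.convertScaleAbs(cv2.resize(im[y:y+75,x:x+66,::-1],None,fx=6,fy=6,interpolation=cv2.INTER_CUBIC),alpha=1.4))
cv2.imwrite("pics/lift.png",np.hstack(o))
```

```text
pos [0.503  0.2085 0.2429] tool_y deg 108.35 q [ 0.35  0.    1.88  0.    1.25 -1.54] shift cm [ 0.37 -0.01  0.29]
turn [ 0.     0.011 -0.003]
[250.74911925  91.30259674] [160.01485853 200.17403146]
side 236 50
top 121 141
```

View pics/lift.png

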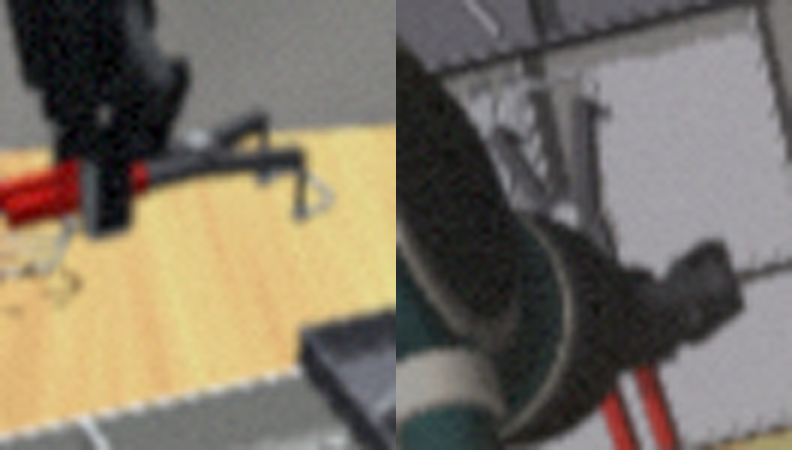

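The pliers are held and squeezed, roughly level. The pivot is at side crop (198,140) and top crop (565,213). The tips are at side (265,178) and (300,213).

Run:
```python
from h import *; from workcell import sensors
from scipy.spatial.transform import Rotation as Ro
np.set_printoptions(precision=4,suppress=True)
S=lambda u,v:cp(u,v,236,50);T=lambda u,v:cp(u-396,v,121,141)
s=sensors.read_state();R=Ro.from_rotvec(s["tcp_rot"]).as_matrix();p=s["tool_pos"];print(p,R)
for n,a,b in(("pivot",T(565,213),S(198,140)),("noseR",T(600,108),S(300,155)),("noseL",T(503,135),S(263,120))):
    X,e=tri(a,b);print(n,X,e,"in tool mm",R.T@(X-p)*1e3)
for n,b in(("tipR",S(301,213)),("tipL",S(265,178)),("pivot",S(198,140))):
    for z in(.21,.205,.27):print(n,z,onz("side",b,z))
```

```text
[0.5003 0.2075 0.2373] [[-0.9492 -0.3147  0.002 ]
 [-0.3147  0.9492  0.0007]
 [-0.0022  0.0001 -1.    ]]
pivot [0.5489 0.2212 0.2701] 0.001836952562806945 in tool mm [-50.5712  -2.2908 -32.6991]
noseR [0.5889 0.2098 0.2663] 0.000684532390317545 in tool mm [-84.9432 -25.6821 -28.8834]
noseL [0.5799 0.2464 0.2631] 0.0006275859240955736 in tool mm [-87.9002  11.8789 -25.6189]
tipR 0.21 [0.6002 0.2573 0.21  ]
tipR 0.205 [0.602  0.2655 0.205 ]
tipR 0.27 [0.5788 0.1584 0.27  ]
tipL 0.21 [0.5898 0.2891 0.21  ]
tipL 0.205 [0.5915 0.2976 0.205 ]
tipL 0.27 [0.5693 0.1873 0.27  ]
pivot 0.21 [0.5652 0.3268 0.21  ]
pivot 0.205 [0.5667 0.3356 0.205 ]
pivot 0.27 [0.5471 0.2213 0.27  ]
```

Request:
{"api": "play_rows", "payload": {"commands": [[0, -0.5, 0, 0, 0, 0.06], [0, -1, 0, 0, 0, 0.07], [0, -1.5, 0, 0, 0, 0.07], [0, -2, 0, 0, 0, 0.06], [0, -2.5, 0, 0, 0, 0.06]]}}

```text
time: 9.13
tool_pos: [0.5092, 0.1332, 0.2333]
tcp_rot: [-0.002, -3.137, 0.001]
wrist_force: [0.2, -0.8, -1.3]
width: 0.238
grip_force: 48.8
```

Request:
{"api": "play_rows", "payload": {"commands": [[0, -3, 0, 0, 0, 0], [0, -3, 0, 0, 0, 0], [0, -3, 0, 0, 0, 0], [0, -3, 0, 0, 0, 0], [0, -3, 0, 0, 0, 0]]}}

```text
time: 9.55
tool_pos: [0.5088, -0.0178, 0.2333]
tcp_rot: [0.001, -3.137, -0.001]
wrist_force: [0.5, -0.8, -1.7]
width: 0.246
grip_force: 48.8
```

Request:
{"api": "play_rows", "payload": {"commands": [[0, -3, 0, 0, 0, 0], [0, -3, 0, 0, 0, 0], [0, -3, 0, 0, 0, 0], [0, -2, 0, 0, 0, 0], [0, -1, 0, 0, 0, 0]]}}

```text
time: 9.97
tool_pos: [0.5091, -0.1386, 0.2335]
tcp_rot: [-0.003, -3.137, -0.001]
wrist_force: [-0.5, 0.1, -1.8]
width: 0.242
grip_force: 48.8
```

Request:
{"api": "play_rows", "payload": {"commands": [[0, 0, 0, 0, 0, 0], [0, 0, 0, 0, 0, 0]]}}

```text
time: 10.13
tool_pos: [0.5099, -0.136, 0.2346]
tcp_rot: [-0.002, -3.139, -0.003]
wrist_force: [-0.0, 0.0, -2.1]
width: 0.241
grip_force: 48.8
```

Run:
```python
from h import *
goto([.4995,-.2295,.222],90)
```

```text
pos [ 0.5099 -0.136   0.2346] tool_y deg 89.94 q [-0.31 -0.02  1.91  0.    1.25 -1.88] shift cm [ 1.03 -9.35  1.25]
turn [ 0.002 -0.003 -0.001]
```

Request:
{"api": "play_rows", "payload": {"commands": [[0.3, -2, 0, 0, 0, 0], [0.3, -2.5, 0, 0, 0, 0], [0.3, -2.5, 0.4, 0, 0, 0], [0.1, -2, 0.4, 0, 0, 0], [0, -0.4, 0.4, 0, 0, 0]]}}

```text
time: 10.55
tool_pos: [0.5009, -0.2314, 0.2238]
tcp_rot: [0.0, -3.141, 0.001]
wrist_force: [0.2, 0.3, -1.8]
width: 0.242
grip_force: 49.0
```

Request:
{"api": "play_rows", "payload": {"commands": [[0, 0, 0, 0, 0, 0], [0, 0, 0, 0, 0, 0], [0, 0, 0, 0, 0, 0]]}}

```text
time: 10.8
tool_pos: [0.5011, -0.2289, 0.2241]
tcp_rot: [0.003, -3.141, -0.002]
wrist_force: [0.1, -0.2, -2.0]
width: 0.24
grip_force: 49.0
```

```bash
cat > look.py <<'E'
import sys,cv2; from h import *
goto([.4995,-.2295,.222],90)
o=[]
for n in("side","top"):
    im=optics.read_camera(n); cv2.imwrite(f"{sys.argv[1]}_{n}.png",im[:,:,::-1])
    u,v=proj(n,[.585,-.232,.2]).astype(int);x,y=u-24,v-30;print(n,x,y)
    o.append(cv2.convertScaleAbs(cv2.resize(im[y:y+60,x:x+48,::-1],None,fx=8,fy=8,interpolation=cv2.INTER_CUBIC),alpha=1.4))
cv2.imwrite(f"pics/{sys.argv[1]}.png",np.hstack(o))
E
python3 look.py hover
```

```text
pos [ 0.5011 -0.2289  0.2241] tool_y deg 90.09 q [-0.47  0.03  1.88  0.    1.23 -2.05] shift cm [ 0.16 -0.06  0.21]
turn [ 0.001 -0.     0.002]
side 301 194
top 325 132
```

View pics/hover.png

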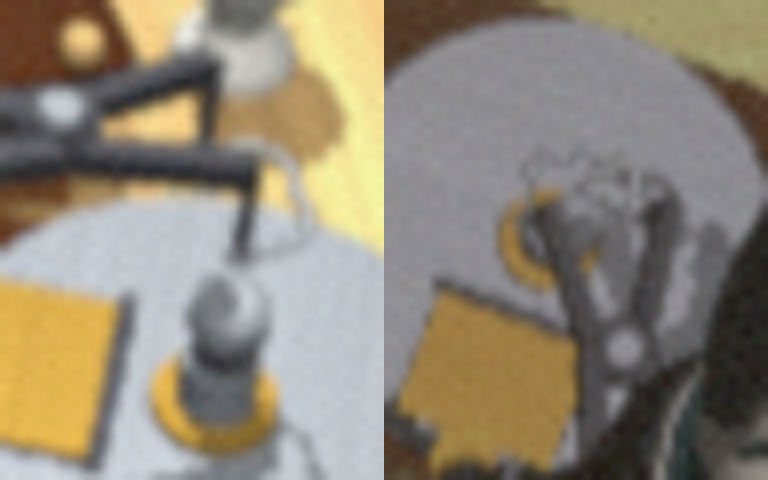

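Side crop: pivot (65,107), near tip bottom (242,255), far tip bottom about (207,143), nose ends (245,170) and (205,68). Top crop: pivot (625,348), nose ends (660,188) and (550,207). The ring spans well beyond the tips, and the stub sits at top (576,216).

Run:
```python
from h import *
np.set_printoptions(precision=4,suppress=True)
S=lambda u,v:cp(u,v,301,194,8);T=lambda u,v:cp(u-384,v,325,132,8)
P=[("pivot",T(625,348),S(65,107)),("noseR",T(660,188),S(250,165)),("noseL",T(550,207),S(210,65))]
q={}
for n,a,b in P:
    q[n],e=tri(a,b);print(n,q[n],e)
st=np.array([.5954,-.2327,.1865])
m=(q["noseR"]+q["noseL"])/2; d=m-q["pivot"]; print("nose mid",m,"dir deg",np.degrees(np.arctan2(d[1],d[0])),"len",np.linalg.norm(d[:2]))
print("stub-pivot",st-q["pivot"])
pv=q["pivot"]
for z in(.2,.205,.21,.215,.22):
    a,b=onz("side",S(242,252),z),onz("side",S(207,143),z);print(z,a,b,(a+b)/2, "sep",np.linalg.norm(a-b))
```

```text
pivot [ 0.5496 -0.2296  0.2506] 0.0010774541984991679
noseR [ 0.5932 -0.2428  0.2394] 0.0037433311131241966
noseL [ 0.5897 -0.212   0.241 ] 0.0019026319900109087
nose mid [ 0.5914 -0.2274  0.2402] dir deg 2.990111683410535 len 0.04192870135196781
stub-pivot [ 0.0458 -0.0031 -0.0641]
0.2 [ 0.5942 -0.2346  0.2   ] [ 0.5949 -0.1989  0.2   ] [ 0.5946 -0.2168  0.2   ] sep 0.03571003941279063
0.205 [ 0.5925 -0.2389  0.205 ] [ 0.5932 -0.2035  0.205 ] [ 0.5928 -0.2212  0.205 ] sep 0.0354315465897334
0.21 [ 0.5908 -0.2432  0.21  ] [ 0.5915 -0.208   0.21  ] [ 0.5911 -0.2256  0.21  ] sep 0.03515305376667617
0.215 [ 0.5891 -0.2475  0.215 ] [ 0.5897 -0.2126  0.215 ] [ 0.5894 -0.23    0.215 ] sep 0.034874560943618724
0.22 [ 0.5874 -0.2517  0.22  ] [ 0.588  -0.2172  0.22  ] [ 0.5877 -0.2344  0.22  ] sep 0.03459606812056149
```

Request:
{"api": "play_rows", "payload": {"commands": [[0.1, -0.3, 0, 0, 0, 0], [0, 0, 0.9, 0, 0, 0], [0, 0, 0.9, 0, 0, 0], [0, 0, 0.6, 0, 0, 0], [0, 0, 0.3, 0, 0, 0]]}}

```text
time: 11.32
tool_pos: [0.4987, -0.233, 0.1951]
tcp_rot: [0.0, -3.139, -0.002]
wrist_force: [-0.4, -0.4, -2.4]
width: 0.241
grip_force: 49.0
```

Request:
{"api": "play_rows", "payload": {"commands": [[0, 0, 0, 0, 0, 0], [0, 0, 0, 0, 0, 0], [0, 0, 0, 0, 0, 0]]}}

```text
time: 11.57
tool_pos: [0.5, -0.2337, 0.1974]
tcp_rot: [-0.0, 3.141, -0.0]
wrist_force: [0.2, 0.3, -1.7]
width: 0.247
grip_force: 49.0
```

```bash
python3 look.py near
```

```text
pos [ 0.5    -0.2337  0.1974] tool_y deg 90.01 q [-0.48  0.06  1.91  0.    1.18 -2.05] shift cm [ 0.05  0.42 -2.46]
turn [-0.  0.  0.]
side 301 194
top 325 132
```

View pics/near.png

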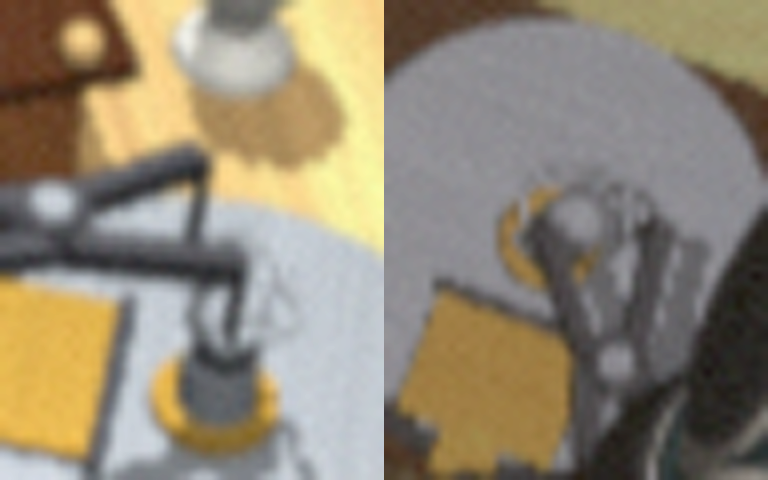

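Side crop: pivot (55,203), near tip bottom about (235,340), far tip bottom about (200,240), with the stub top between them near (230,290). Top crop: pivot (615,362), nose ends (540,225) and (655,212), stub top (577,217).

Run:
```python
from h import *
np.set_printoptions(precision=4,suppress=True)
S=lambda u,v:cp(u,v,301,194,8);T=lambda u,v:cp(u-384,v,325,132,8)
st_t,st_s=onz("top",T(577,217),.181),onz("side",S(230,290),.181);print("stub",st_t,st_s)
cal={n:None for n in("side","top")}
# joint fit: unknown per-camera shared offset from stub (xy at z.181); ring = TCP+(a, b, c)
import itertools
from scipy.optimize import least_squares
# offset b_n: raw pixel bias from stub: pixel_seen - proj(stub_true)
obs=[]
H=np.array([.5011,-.2289,.2241]);Nn=np.array([.5000,-.2337,.1974])
# features in pliers frame rel. ring centre: pivot top (-47,0,35), nose ends top(-2,+-w,36), tip bottoms(-2,+-w,-1)
D=[(H,"pivot","top",T(625,348)),(H,"pivot","side",S(65,107)),(H,"nR","top",T(660,188)),(H,"nL","top",T(550,207)),(H,"tR","side",S(242,255)),(H,"tL","side",S(207,143)),
(Nn,"pivot","top",T(615,362)),(Nn,"pivot","side",S(55,203)),(Nn,"nR","top",T(655,212)),(Nn,"nL","top",T(540,225)),(Nn,"tR","side",S(235,340)),(Nn,"tL","side",S(200,240))]
def feats(yaw,w):
    c,s=np.cos(yaw),np.sin(yaw);R=np.array([[c,-s,0],[s,c,0],[0,0,1]])
    F={"pivot":(-.047,0,.035),"nR":(-.002,-w,.035),"nL":(-.002,w,.035),"tR":(-.002,-w,-.001),"tL":(-.002,w,-.001)}
    return {k:R@np.array(v) for k,v in F.items()}
def res(p):
    r=p[:3];F=feats(p[3],p[4]);st=np.array([p[5],p[6],.181]);bt,bs=p[7:9],p[9:11];out=[]
    for tc,f,n,px in D: out+=list(proj(n,tc+r+F[f])+(bt if n=="top" else bs)-px)
    out+=list(3*(proj("top",st)+bt-T(577,217)))+list(3*(proj("side",st)+bs-S(230,284)))
    return out+list(p[7:11]/1.5)+[p[3]/.05,(p[2]+.009)/.003]
s=least_squares(res,[.097,0,-.008,0,.017,.597,-.232,0,0,0,0],x_scale=[.01]*7+[1]*4,loss="soft_l1")
p=s.x;print("ring rel TCP",p[:3],"yaw",p[3],"w",p[4],"stub",p[5:7],"bias",p[7:]);print(np.round(s.fun[:24],1).reshape(-1,2))
J=s.jac;print("sd(ring-stub err, .7px)",.7*np.sqrt(np.diag(np.linalg.inv(J.T@J)))[:7])
print("near ring",Nn+p[:3],"move stub-ring mm",(p[5:7]-(Nn+p[:3])[:2])*1e3)
```

```text
stub [ 0.5981 -0.2344  0.181 ] [ 0.5947 -0.2299  0.181 ]
ring rel TCP [ 0.0947  0.004  -0.0157] yaw 0.03645953171244405 w 0.016316707143441148 stub [ 0.5961 -0.2306] bias [ 1.4262 -0.6842 -0.6461 -0.8301]
[[-0.8  0.5]
 [-1.1  0.7]
 [ 0.9  0.2]
 [-0.  -1.5]
 [ 0.8 -1.3]
 [ 0.2  0.2]
 [-0.4  0.5]
 [-1.   0.6]
 [ 0.5 -0.5]
 [ 0.7 -1.4]
 [ 0.1 -0.6]
 [-0.4 -0.7]]
sd(ring-stub err, .7px) [0.0019 0.0025 0.0013 0.0211 0.0007 0.0019 0.0025]
near ring [ 0.5947 -0.2297  0.1817] move stub-ring mm [ 1.4028 -0.9044]
```

Run:
```python
import cv2,numpy as np
o=[]
for n,x,y in(("near_side",317,212),("near_top",336,146)):
    im=cv2.imread(n+".png")[y:y+36,x:x+28]
    im=cv2.resize(im,None,fx=14,fy=14,interpolation=cv2.INTER_LANCZOS4)
    l=cv2.cvtColor(im,cv2.COLOR_BGR2LAB); l[...,0]=cv2.createCLAHE(3,(2,2)).apply(l[...,0]); o.append(cv2.cvtColor(l,cv2.COLOR_LAB2BGR))
cv2.imwrite("pics/nearz.png",np.hstack(o))
```

```text
(no output)
```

View pics/nearz.png

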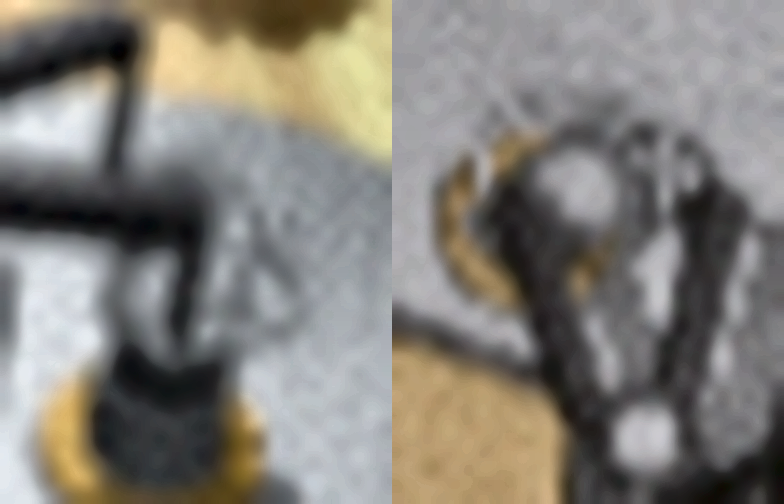

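The zoom shows the ring's left arc (485,165) and right arc (667,165) in the top view, about symmetric around the stub top (575,188). In y it is centred; in x it needs about 1.3 mm forward. I lower slowly and watch the force.

Request:
{"api": "play_rows", "payload": {"commands": [[-0.13, 0, 0, 0, 0, 0], [0, 0, 0, 0, 0, 0], [0, 0, 0.15, 0, 0, 0], [0, 0, 0.15, 0, 0, 0], [0, 0, 0, 0, 0, 0]]}}

```text
time: 12.08
tool_pos: [0.501, -0.2335, 0.1939]
tcp_rot: [0.0, -3.141, -0.0]
wrist_force: [-0.6, 0.4, -2.1]
width: 0.241
grip_force: 49.0
```

Request:
{"api": "play_rows", "payload": {"commands": [[0, 0, 0.1, 0, 0, 0], [0, 0, 0.1, 0, 0, 0], [0, 0, 0, 0, 0, 0], [0, 0, 0, 0, 0, 0]]}}

```text
time: 12.42
tool_pos: [0.5011, -0.2335, 0.1921]
tcp_rot: [0.0, -3.141, -0.0]
wrist_force: [-0.4, 0.3, -1.2]
width: 0.246
grip_force: 49.0
```

Request:
{"api": "play_rows", "payload": {"commands": [[0, 0, 0.1, 0, 0, 0], [0, 0, 0.1, 0, 0, 0], [0, 0, 0.1, 0, 0, 0], [0, 0, 0, 0, 0, 0], [0, 0, 0, 0, 0, 0]]}}

```text
time: 12.83
tool_pos: [0.5011, -0.2335, 0.1891]
tcp_rot: [0.0, -3.141, -0.0]
wrist_force: [0.2, -0.3, -0.8]
width: 0.247
grip_force: 49.0
```

Request:
{"api": "play_rows", "payload": {"commands": [[0, 0, 0.1, 0, 0, 0], [0, 0, 0.1, 0, 0, 0], [0, 0, 0, 0, 0, 0], [0, 0, 0, 0, 0, 0]]}}

```text
time: 13.17
tool_pos: [0.5011, -0.2336, 0.1872]
tcp_rot: [0.0, -3.141, -0.0]
wrist_force: [-1.0, 0.6, -1.7]
width: 0.248
grip_force: 49.0
```

Request:
{"api": "play_rows", "payload": {"commands": [[0, 0, 0.1, 0, 0, 0], [0, 0, 0.1, 0, 0, 0], [0, 0, 0.1, 0, 0, 0], [0, 0, 0, 0, 0, 0], [0, 0, 0, 0, 0, 0]]}}

```text
time: 13.58
tool_pos: [0.5011, -0.2335, 0.1841]
tcp_rot: [0.0, -3.141, -0.0]
wrist_force: [-0.5, 0.2, -2.1]
width: 0.241
grip_force: 49.0
```

Request:
{"api": "play_rows", "payload": {"commands": [[0, 0, 0.1, 0, 0, 0], [0, 0, 0.1, 0, 0, 0], [0, 0, 0.1, 0, 0, 0], [0, 0, 0, 0, 0, 0], [0, 0, 0, 0, 0, 0]]}}

```text
time: 14.0
tool_pos: [0.5011, -0.2335, 0.1811]
tcp_rot: [0.0, -3.141, -0.0]
wrist_force: [0.3, 0.1, -2.0]
width: 0.24
grip_force: 49.0
```

```bash
python3 look.py end
python3 - <<'E'
import cv2,numpy as np
o=[]
for n,x,y in(("end_side",310,212),("end_top",336,142)):
    im=cv2.imread(n+".png")[y:y+40,x:x+32]
    im=cv2.resize(im,None,fx=12,fy=12,interpolation=cv2.INTER_LANCZOS4)
    l=cv2.cvtColor(im,cv2.COLOR_BGR2LAB); l[...,0]=cv2.createCLAHE(2,(2,2)).apply(l[...,0]); o.append(cv2.cvtColor(l,cv2.COLOR_LAB2BGR))
cv2.imwrite("pics/endz.png",np.hstack(o))
E
```

```text
pos [ 0.5011 -0.2335  0.1811] tool_y deg 90.01 q [-0.48  0.07  1.92  0.    1.15 -2.05] shift cm [ 0.16  0.4  -4.09]
turn [ 0. -0.  0.]
side 301 194
top 325 132
```

View pics/endz.png

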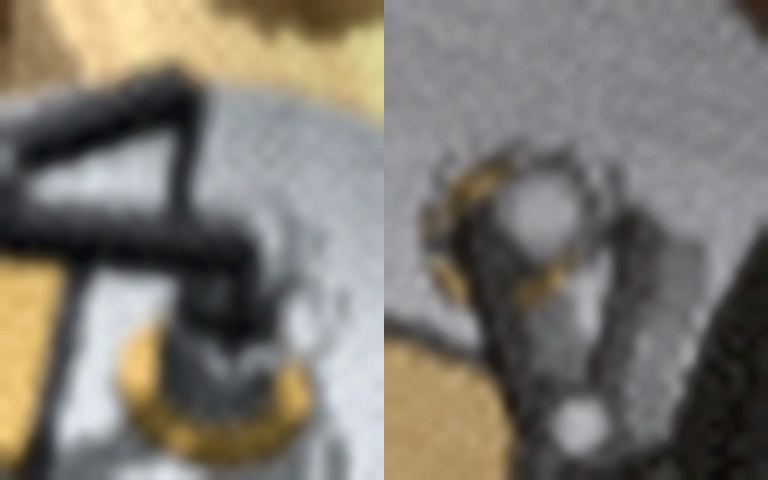

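Request:
{"api": "play_rows", "payload": {"commands": [[0, 0.1, 0, 0, 0, 0], [0, 0.1, 0, 0, 0, 0], [0, 0, 0, 0, 0, 0], [0, 0, 0, 0, 0, 0]]}}

```text
time: 14.43
tool_pos: [0.5012, -0.2315, 0.1813]
tcp_rot: [-0.001, 3.142, -0.0]
wrist_force: [-0.8, -0.4, -2.8]
width: 0.245
grip_force: 49.0
```

Request:
{"api": "play_rows", "payload": {"commands": [[0, 0.1, 0, 0, 0, 0], [0, 0, 0, 0, 0, 0], [0, 0, 0, 0, 0, 0]]}}

```text
time: 14.68
tool_pos: [0.5012, -0.2305, 0.1813]
tcp_rot: [0.0, -3.142, 0.0]
wrist_force: [0.1, -0.7, -1.8]
width: 0.243
grip_force: 49.0
```

Request:
{"api": "play_rows", "payload": {"commands": [[0, 0.1, 0, 0, 0, 0], [0, 0, 0, 0, 0, 0], [0, 0, 0, 0, 0, 0]]}}

```text
time: 14.93
tool_pos: [0.5012, -0.2297, 0.1813]
tcp_rot: [-0.0, 3.141, -0.0]
wrist_force: [0.2, -0.9, -1.8]
width: 0.243
grip_force: 48.9
```

Request:
{"api": "play_rows", "payload": {"commands": [[0, 0.1, 0, 0, 0, 0], [0, 0, 0, 0, 0, 0], [0, 0, 0, 0, 0, 0]]}}

```text
time: 15.18
tool_pos: [0.5013, -0.2291, 0.1814]
tcp_rot: [0.0, 3.141, -0.001]
wrist_force: [0.5, -2.5, -2.4]
width: 0.246
grip_force: 48.7
```

Request:
{"api": "play_rows", "payload": {"commands": [[0, -0.2, 0, 0, 0, 0], [0, -0.2, 0, 0, 0, 0], [0, -0.2, 0, 0, 0, 0], [0, 0, 0, 0, 0, 0], [0, 0, 0, 0, 0, 0]]}}

```text
time: 15.6
tool_pos: [0.5011, -0.2345, 0.1812]
tcp_rot: [0.0, -3.141, -0.001]
wrist_force: [0.0, -0.0, -2.3]
width: 0.242
grip_force: 49.1
```

Request:
{"api": "play_rows", "payload": {"commands": [[0, -0.1, 0, 0, 0, 0], [0, 0, 0, 0, 0, 0], [0, 0, 0, 0, 0, 0]]}}

```text
time: 15.85
tool_pos: [0.5012, -0.2355, 0.1813]
tcp_rot: [0.0, -3.142, -0.0]
wrist_force: [0.3, -0.4, -1.6]
width: 0.243
grip_force: 49.1
```

Request:
{"api": "play_rows", "payload": {"commands": [[0, -0.1, 0, 0, 0, 0], [0, 0, 0, 0, 0, 0], [0, 0, 0, 0, 0, 0]]}}

```text
time: 16.1
tool_pos: [0.5012, -0.2366, 0.1813]
tcp_rot: [0.0, -3.142, -0.0]
wrist_force: [0.5, 0.8, -3.1]
width: 0.237
grip_force: 49.1
```

Request:
{"api": "play_rows", "payload": {"commands": [[0, -0.1, 0, 0, 0, 0], [0, 0, 0, 0, 0, 0], [0, 0, 0, 0, 0, 0]]}}

```text
time: 16.35
tool_pos: [0.5012, -0.2376, 0.1813]
tcp_rot: [-0.0, 3.142, -0.0]
wrist_force: [-0.0, -0.2, -2.6]
width: 0.245
grip_force: 49.1
```

Request:
{"api": "play_rows", "payload": {"commands": [[0, -0.1, 0, 0, 0, 0], [0, 0, 0, 0, 0, 0], [0, 0, 0, 0, 0, 0]]}}

```text
time: 16.6
tool_pos: [0.5012, -0.2386, 0.1813]
tcp_rot: [0.0, -3.142, 0.0]
wrist_force: [-0.9, 0.4, -2.0]
width: 0.243
grip_force: 49.1
```

Request:
{"api": "play_rows", "payload": {"commands": [[0, -0.1, 0, 0, 0, 0], [0, 0, 0, 0, 0, 0], [0, 0, 0, 0, 0, 0]]}}

```text
time: 16.85
tool_pos: [0.5012, -0.2396, 0.1813]
tcp_rot: [0.0, -3.142, -0.0]
wrist_force: [0.2, -0.3, -1.7]
width: 0.245
grip_force: 49.1
```

Request:
{"api": "play_rows", "payload": {"commands": [[0, -0.1, 0, 0, 0, 0], [0, 0, 0, 0, 0, 0], [0, 0, 0, 0, 0, 0]]}}

```text
time: 17.1
tool_pos: [0.5012, -0.2402, 0.1812]
tcp_rot: [0.001, -3.141, -0.001]
wrist_force: [0.4, 1.6, -1.1]
width: 0.241
grip_force: 49.2
```

Request:
{"api": "play_rows", "payload": {"commands": [[0, 0.1, 0, 0, 0, 0], [0, 0, -0.1, 0, 0, 0], [0, 0, -0.1, 0, 0, 0], [0, 0, 0, 0, 0, 0], [0, 0, 0, 0, 0, 0]]}}

```text
time: 17.52
tool_pos: [0.5011, -0.2397, 0.1834]
tcp_rot: [0.0, -3.142, 0.0]
wrist_force: [-1.3, -0.1, -2.2]
width: 0.242
grip_force: 49.2
```

Request:
{"api": "play_rows", "payload": {"commands": [[0, 0, -0.1, 0, 0, 0], [0, 0, 0, 0, 0, 0], [0, 0, 0, 0, 0, 0]]}}

```text
time: 17.77
tool_pos: [0.5011, -0.2397, 0.1843]
tcp_rot: [0.0, -3.142, 0.0]
wrist_force: [0.2, -0.1, -2.2]
width: 0.242
grip_force: 49.1
```

Request:
{"api": "play_rows", "payload": {"commands": [[0, 0, -0.1, 0, 0, 0], [0, 0, 0, 0, 0, 0], [0, 0, 0, 0, 0, 0]]}}

```text
time: 18.02
tool_pos: [0.5012, -0.2395, 0.1851]
tcp_rot: [0.0, -3.141, -0.0]
wrist_force: [0.9, 0.3, -4.2]
width: 0.244
grip_force: 49.0
```

Request:
{"api": "play_rows", "payload": {"commands": [[0, 0, -0.05, 0, 0, 0], [0, 0, 0, 0, 0, 0], [0, 0, 0, 0, 0, 0]]}}

```text
time: 18.27
tool_pos: [0.5012, -0.2395, 0.1856]
tcp_rot: [0.0, -3.142, -0.0]
wrist_force: [2.2, 1.1, -4.7]
width: 0.241
grip_force: 48.8
```

Request:
{"api": "play_rows", "payload": {"commands": [[0, 0, 0.2, 0, 0, 0], [0, 0.25, 0.24, 0, 0, 0], [0, 0.22, 0, 0, 0, 0], [0.1, 0, 0, 0, 0, 0], [0.1, 0, 0, 0, 0, 0]]}}

```text
time: 18.68
tool_pos: [0.4993, -0.2348, 0.1816]
tcp_rot: [-0.001, 3.141, -0.0]
wrist_force: [0.1, -0.8, -1.6]
width: 0.241
grip_force: 49.1
```

Request:
{"api": "play_rows", "payload": {"commands": [[0.05, 0, 0, 0, 0, 0], [0, 0, 0, 0, 0, 0], [0, 0, 0, 0, 0, 0]]}}

```text
time: 18.93
tool_pos: [0.4987, -0.235, 0.1816]
tcp_rot: [-0.0, 3.141, -0.0]
wrist_force: [-0.9, -0.3, -2.0]
width: 0.246
grip_force: 49.1
```

Request:
{"api": "play_rows", "payload": {"commands": [[0.1, 0, 0, 0, 0, 0], [0, 0, 0, 0, 0, 0], [0, 0, 0, 0, 0, 0]]}}

```text
time: 19.18
tool_pos: [0.4976, -0.2349, 0.1814]
tcp_rot: [0.0, -3.142, -0.0]
wrist_force: [0.0, -0.9, -0.6]
width: 0.244
grip_force: 49.2
```

Request:
{"api": "play_rows", "payload": {"commands": [[0.1, 0, 0, 0, 0, 0], [0, 0, 0, 0, 0, 0], [0, 0, 0, 0, 0, 0]]}}

```text
time: 19.43
tool_pos: [0.4968, -0.2349, 0.1814]
tcp_rot: [-0.0, 3.141, -0.0]
wrist_force: [0.3, 0.1, -1.0]
width: 0.245
grip_force: 49.2
```

Request:
{"api": "play_rows", "payload": {"commands": [[0.1, 0, 0, 0, 0, 0], [0, 0, 0, 0, 0, 0], [0, 0, 0, 0, 0, 0]]}}

```text
time: 19.68
tool_pos: [0.4964, -0.2349, 0.1816]
tcp_rot: [-0.0, 3.14, -0.0]
wrist_force: [3.5, 0.6, -3.3]
width: 0.242
grip_force: 49.2
```

Contact probing agrees: the centre is at TCP y ≈ -0.2349 and x ≈ 0.5014, and the groove's middle is at TCP z ≈ 0.1812.

Request:
{"api": "play_rows", "payload": {"commands": [[-0.2, 0, 0, 0, 0, 0], [-0.2, 0, 0, 0, 0, 0], [-0.15, 0, 0, 0, 0, 0], [0, 0, 0, 0, 0, 0], [0, 0, 0, 0, 0, 0]]}}

```text
time: 20.1
tool_pos: [0.501, -0.2348, 0.1813]
tcp_rot: [0.001, -3.141, -0.0]
wrist_force: [0.8, 0.5, -1.7]
width: 0.243
grip_force: 49.2
```

Request:
{"api": "play_rows", "payload": {"commands": [[0, 0, 0, 0, 0, 0], [0, 0, 0, 0, 0, 0], [0, 0, 0, 0, 0, 0]]}}

```text
time: 20.35
tool_pos: [0.5011, -0.2349, 0.1814]
tcp_rot: [0.0, -3.141, -0.0]
wrist_force: [0.8, 0.7, -2.3]
width: 0.243
grip_force: 49.2
```

```bash
python3 -c "
from workcell import order
print(order.finish_job())"
```

```text
the job is handed in; nothing more can be done
None
```

The job is handed in, though no verdict came back: the hatch looked shut on camera, and the pliers are held squeezed with the ring spread level around the groove, with no contact force on the stub above sensor noise.

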